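# Reset the ratchet tilt stand to its lowest notch

### The arm

A 6-joint arm with a two-finger parallel gripper is mounted at the origin on the work surface. World frame = base frame: x ahead of the robot, y to its left, z up, the work surface at z = 0. Lengths are in m, angles in rad, forces in N, time in s.
With the tool pointing down it reaches from about 0.425 to 0.95 m from the base axis. Payload 3.5 kg.
Tool frame: the origin (TCP) lies at the very end of the fingers, on their centre line; the grasp point (between the pads) lies 19 mm behind it; x points along the fingers, z is the direction in which the jaws open and shut, and the axes are right-handed (so a half turn about x gives the same grasp; the last joint's range is limited). The gripper opens to 85 mm and grips with 20 to 120 N. Pads are 22 mm wide; open, the fingers measure 114 mm over their backs; the gripper's body (76 mm by 85 mm) begins 54 mm behind the grasp point. The pads swing forward as they close: fully open they stand 13 mm farther back than shut.
Start: joints at [1.03, 0.286, 1.577, -0, 1.279, -0.15], TCP at [0.257, 0.624, 0.231] pointing down, gripper open.
Joint ranges: [-2.77, 2.77], [-0.9, 2.22], [0.21, 2.48], [-1.53, 4.67], [0.24, 2.81], [-2.84, 2.84]. Speed limits (rad/s): [2.79, 2.79, 3.14, 3.14, 3.14, 3.14].

### API

Orientations are given as a unit quaternion [x, y, z, w].
In Python, from plant import ctrl, cams gives the robot as it stands.
- The arm moves only by the tool play_rows, never from a script. Its argument "rows" is a list of rows, each a list of 3 entries, a list of its own where there are three numbers: the opening in per cent of the stroke, from 0 (shut) to 100 (fully open), then the shift along the tool's x, y, z in units of 0.3 m (1.0 is 0.3 m), then the turn, a rotation vector about the tool's x, y, z in units of pi/2 rad (1.0 is pi/2 rad). A call has 1 to 10 rows; each row is the pose to reach, as a shift and turn from the pose commanded when the call began, along the tool's axes at that moment; what a row does not reach only later rows make up. A row lasts 1/12 s, in which the tool goes at most 41.7 mm and 7.16 degrees, less where a joint would pass 70% of its speed; a pose out of reach is approached as far as the arm can. A call with a number of a shift or a turn outside -1 to 1 is refused whole. A call with a gripper value outside its range is refused whole. The fingers move at their own pace and stop on an object; "force" is the grip in N (left out, the last holds). Time passes only in rows, so rows that repeat a pose let the fingers close. It gives the time, the measured TCP pose, the force and the opening at its end, in the units of the state.
- ctrl.get_state(): the state, without advancing time (a new reading comes with each control period).
- cams.read_camera(name): name is "side" or "top" or "wrist"; returns a dict with "color" (400x640x3 uint8, red, green, blue), "fx", "fy", "cx", "cy" (pixels), "view" (4x4, takes a point from world to camera coordinates). Camera axes: x right, y down, z forward; pixel columns grow to the right and rows downward; lengths in m; the calibration is good to about 2 mm. The wrist camera is an equidistant fisheye: a pixel r from the principal point sees the ray r / f radians off the axis. A picture is of the moment at which its call begins. There is no depth.
- ctrl.sign_off(): hands the job in, once; it reports no verdict.
The state is a dict: "time": time; "qpos": joint angles; "dq": joint speeds; "joint_efforts": joint torques, N m; "eef_pos": TCP position; "tcp_rot": TCP orientation; "contact_force": force on the tool from outside, world axes, zero at the start; "wrist_torque": the same for the moment, N m; "opening": opening from 0.0 (shut) to 1.0 (fully open).
Only numpy, scipy, OpenCV 4.12 (cv2) and the standard library are available. Lean on these libraries where they do the work, as an engineer would, in place of code of your own. Each camera call takes 0.05 s, during which the arm holds its last target. There are 200 camera calls.

### The job

The candle crate's tilt stand has been left propped too steep. Take its board by the bar handle, lift it up through the remaining notches and past the top until the red pawl is thrown clear, lower it under control all the way flat so that the pawl flips back in, then raise it to the first, lowest notch only and leave it resting there. Do not let the board drop at any point, and leave the other things on the bench where they are.

Things in the scene. Friction and masses are not known exactly. Their poses are not given: they have to be found in the camera images.
- stand: fixed blue tilt stand, 270 mm deep, 340 mm wide. Origin on the table under the hinge axis, mid-width; x points from the hinge towards the board's free edge (away from the robot, give or take its yaw), y along the hinge axis, z up. The narrow post that carries the pawl stands at its +y side, 45 mm beyond the hinge and 170 mm off the middle, 235 mm high
- hinge (a point): mid-point of the hinge axis of the board, 75 mm above the table; the axis runs along the stand's y. Does not move
- tilt_board (a joint): board tilt, rad: 0 = flat, grows as the free edge rises, stop at 0.977. Notches hold it at 0.19, 0.35, 0.50 and 0.67; going up, the pawl drops in about 0.04 past each and the board settles back on it. At about 0.82 (0.88 is safe) the pawl is thrown clear and nothing holds the board; it flips back in at about 0.08 on the way down. Lifting takes 8 N at the handle; let go between notches, it falls
- handle (a point): centre of the board's round steel bar handle, 14 mm thick, 130 mm long along the hinge axis, on two arms 55 mm beyond the board's free edge (open gap between bar and board, nothing under the bar); always 270 mm from the hinge axis and level with it at tilt 0. Its frame tilts with the board: x from hinge to handle, y along the bar, z normal to the board
- pawl (a joint): red pawl on the post at the stand's +y side, above the toothed quadrant, held either way by an over-centre spring, rad: about 0 = engaged in a notch, rises to about 0.14 as a tooth passes and falls back, 0.45 = thrown clear (nose up). Worked only by moving the board
- candle_purple_centre (a point): centre of a standing purple pillar candle, 68 mm across, 90 mm tall (bystander)
- candle_green_centre (a point): centre of a standing pale green pillar candle, 68 mm across, 75 mm tall (bystander)
- candle_white_centre (a point): centre of a standing white pillar candle, 50 mm across, 60 mm tall (bystander)
- jar_centre (a point): centre of a closed glass jar, 76 mm across, 95 mm tall (bystander)
- gift_carton_centre (a point): centre of a closed cardboard carton 110 x 75 x 60 mm (bystander)
- crate_centre (a point): centre of the grey crate of candles, 170 x 232 x 90 mm, about 0.85 kg, clipped on the board against the lip at the hinge side, so it tilts with the board; its far wall ends 85 mm short of the middle of the handle bar

How it is judged:
On the way, in this order (a step that is already met when the one before it is completed fails the run):
1. the board has been lifted past the top and the pawl is thrown clear (value of joint tilt_board above 0.74 rad and value of joint pawl above 0.35 rad), for 0.1 s.
2. the board has been lowered flat and the pawl has flipped back in (value of joint tilt_board below 0.06 rad and value of joint pawl below 0.12 rad), for 0.1 s.
At the end, for the whole second after the job is handed in: the board rests still in the first notch (tilt 0.165 to 0.215 rad) with the pawl engaged (under 0.06 rad) (value of joint tilt_board between 0.165 and 0.215 rad and value of joint pawl below 0.06 rad and velocity of joint tilt_board between -0.05 and 0.05 rad/s); the robot touches nothing.
It fails at once if the board was let drop (falling faster than 3 rad/s) (velocity of joint tilt_board below -3 rad/s).
It fails at once if another thing on the bench was pushed more than 30 mm (distance of any of candle_purple_centre, candle_green_centre, candle_white_centre, jar_centre, gift_carton_centre from where it was at the start of the episode above 0.03 m).
It also fails if it takes over 48 s, if anything falls off the work surface, if the arm or the gripper's body presses on something with over 40 N, if the wrist force passes 120 N, or if a joint passes its speed limit or range.

## Working session

There is one attempt and no reset: what is moved stays moved. The work goes in short steps, Python scripts to look and compute and a tool call to move; the robot and the scene stay as the last step left them, time stands still between calls to the robot, and variables do not carry over. Pictures are saved under pics/ and viewed, about 8 in all and at most 12, crops included, and the job is handed in when it is done.

Besides the shell and the picture viewer there is one more tool, called by a JSON object that holds its "name" and its "arguments", one argument or row to a line. play_rows: Moves the arm, as the interface text tells. Shifts and turns lie within -1 to 1; 1 stands for 0.3 m of shift or pi/2 rad of turn. Its arguments: {"type":"object","properties":{"rows":{"type":"array"},"force":{"type":"number"}},"required":["rows"]}

```bash
mkdir -p pics; ls
python3 - <<'E'
from plant import ctrl,cams
import cv2,numpy as np
s=ctrl.get_state();print(s)
for n in("side","top"):
    d=cams.read_camera(n);cv2.imwrite(f"pics/{n}0.png",d["color"][...,::-1]);print(n,d["fx"],d["fy"],d["cx"],d["cy"]);print(np.round(d["view"],4).tolist())
E
```

```text
pics
{'time': 0.0, 'qpos': array([ 1.03002371e+00,  2.87186824e-01,  1.57817897e+00, -2.47612220e-05,
        1.27862111e+00, -1.49977599e-01]), 'dq': array([ 0.00062198, -0.00076099,  0.00091788, -0.00016831, -0.00177423,
        0.00064529]), 'joint_efforts': array([ 4.85551482e-04, -4.05963993e+01, -2.92636675e+01, -2.47390682e-05,
        5.70543401e-03, -5.56967763e-06]), 'eef_pos': array([0.25674188, 0.62354837, 0.22993202]), 'tcp_rot': array([-0.39377702,  0.58832399,  0.3930407 ,  0.58679941]), 'contact_force': array([-0.30617109,  0.13508767,  0.1618443 ]), 'wrist_torque': array([-0.03554155,  0.01703977,  0.01018138]), 'opening': 0.9994193430482147}
side 363.4170910936724 363.4170910936724 316.62215585825794 200.75546382563667
[[0.984, -0.1781, -0.0067, -0.5205], [-0.1309, -0.6968, -0.7052, 0.1471], [0.1209, 0.6948, -0.709, 0.9643], [0.0, 0.0, 0.0, 1.0]]
top 363.4950505001672 363.4950505001672 325.9348297824621 203.62578285052237
[[0.0112, -0.9999, -0.0086, -0.0022], [-0.9945, -0.0102, -0.1045, 0.5378], [0.1044, 0.0097, -0.9945, 1.2554], [0.0, 0.0, 0.0, 1.0]]
```

View pics/top0.png

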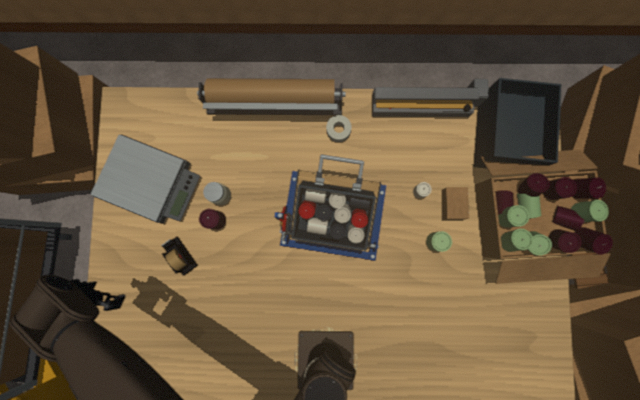

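View pics/side0.png

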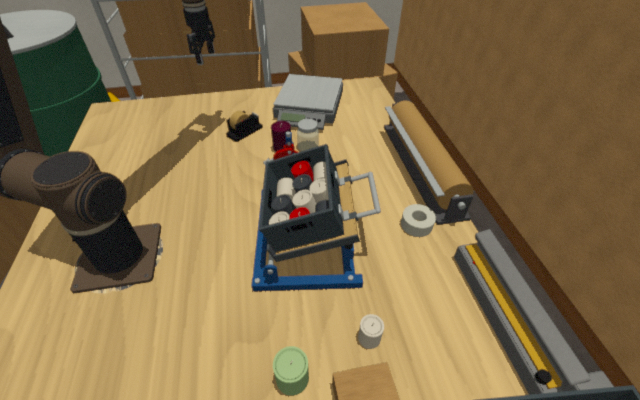

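The top view shows the stand base corners at about (293,172), (384,184), (378,258) and (282,246), and the bar from (321,157) to (363,162). In the side view the bar runs from about (373,173) to (379,211). I'll enlarge both.

Run:
```python
import cv2,numpy as np
a=cv2.imread("pics/top0.png")[145:265,270:395];b=cv2.imread("pics/side0.png")[140:295,245:390]
r=lambda i,k:cv2.resize(i,None,fx=k,fy=k,interpolation=cv2.INTER_CUBIC)
a=r(a,3.2);b=r(b,2.75)
H=max(a.shape[0],b.shape[0]);p=lambda i:cv2.copyMakeBorder(i,0,H-i.shape[0],0,0,cv2.BORDER_CONSTANT)
o=np.hstack([p(a),p(b)]);o=cv2.convertScaleAbs(o,alpha=1.5);print(a.shape,o.shape);cv2.imwrite("pics/c1.png",o)
```

```text
(384, 400, 3) (426, 799, 3)
```

View pics/c1.png

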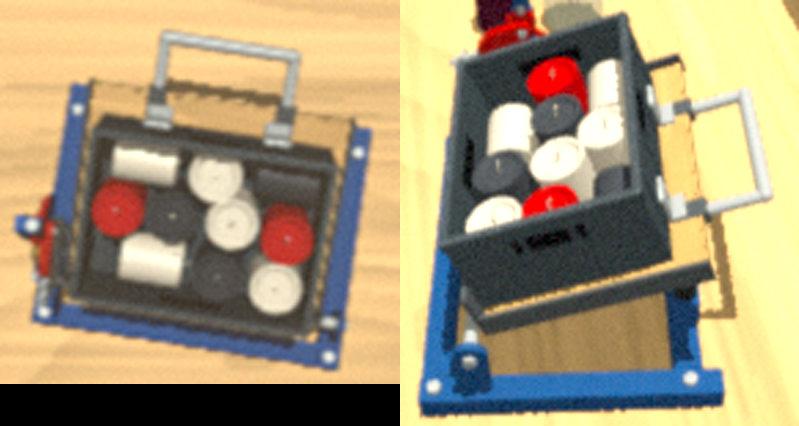

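Enlarged bar ends: top (321.6,156.3) and (362.5,162.2), side (370.5,173.8) and (378.8,210.9). The pawl is at the +y side (left in the top view). I'll triangulate these.

```bash
cat > h.py <<'E'
import numpy as np,cv2
from scipy.spatial.transform import Rotation as R
from scipy.optimize import least_squares
def P(d): return np.array([[d["fx"],0,d["cx"]],[0,d["fy"],d["cy"]],[0,0,1]])@np.array(d["view"])[:3]
def tri(A,B,a,b):
    X=cv2.triangulatePoints(A,B,np.array(a,float).reshape(2,1),np.array(b,float).reshape(2,1))[:,0];return X[:3]/X[3]
def proj(M,X):
    u=M@np.append(X,1);return u[:2]/u[2]
E
python3 - <<'E'
from h import *
from plant import cams
T=P(cams.read_camera("top"));S=P(cams.read_camera("side"))
l=tri(T,S,(321.6,156.3),(370.5,173.8));r=tri(T,S,(362.5,162.2),(378.8,210.9))
print(l,r,np.linalg.norm(l-r))
m=(l+r)/2;y=(l-r);yaw=np.arctan2(-y[0],y[1]);t=np.arcsin((m[2]-.075)/.27)
u=np.array([np.cos(yaw),np.sin(yaw),0]);h=m-.27*(np.cos(t)*u+np.sin(t)*np.array([0,0,1]))
print("mid",m,"yaw",yaw,"tilt",t,"hinge",h)
# base outline check
for z in(.0,.02):
  for a,b in((78,109),(358,153),(330,356),(42,312)):
    px=np.array([270+a/3.2,145+b/3.2,1]);
    A=np.c_[T[:,:2],-px];q=np.linalg.solve(A,-(T[:,2]*z+T[:,3]));print(z,q[:2].round(3), (R.from_euler('z',-yaw).as_matrix()@(np.append(q[:2],0)-h))[:2].round(3))
E
```

```text
[0.67531636 0.01787236 0.16467212] [ 0.65736918 -0.11282099  0.16451268] 0.1319199736454096
mid [ 0.66634277 -0.04747431  0.1645924 ] yaw -0.13646924790072903 tilt 0.33823614313386463 hinge [ 0.41400867 -0.01282309  0.075     ]
0.0 [0.629 0.12 ] [0.195 0.161]
0.0 [ 0.582 -0.198] [ 0.192 -0.161]
0.0 [ 0.355 -0.166] [-0.038 -0.16 ]
0.0 [0.4   0.155] [-0.037  0.165]
0.02 [0.626 0.118] [0.192 0.158]
0.02 [ 0.579 -0.195] [ 0.189 -0.158]
0.02 [ 0.355 -0.163] [-0.038 -0.157]
0.02 [0.4   0.153] [-0.037  0.162]
```

Measurements agree: bar length is 132 mm (130 given), and tilt 0.34 fits the 0.35 notch. The base and the bar give the same yaw, -0.137. Next is the approach in tool axes. I'll keep the tool vertical and let the bar turn in the pads.

```bash
cat >> h.py <<'E'
YAW=-.137;Hh=np.array([.4135,-.0128,.075]);U=np.array([np.cos(YAW),np.sin(YAW),0]);Z=np.array([0,0,1.])
def handle(t): return Hh+.27*(np.cos(t)*U+np.sin(t)*Z)
def tcp(t,up=0): return handle(t)-.019*Z+up*Z   # vertical tool
def rel(s,pos,Rt=None):
    r0=R.from_quat(s["tcp_rot"]);d=r0.inv().apply(pos-s["eef_pos"])/.3
    w=None if Rt is None else (r0.inv()*R.from_matrix(Rt)).as_rotvec()/(np.pi/2)
    return d.round(3),None if w is None else w.round(3)
def target(sg):
    x=-Z;z=sg*U;return np.c_[x,np.cross(z,x),z]
E
python3 - <<'E'
from h import *
from plant import ctrl
s=ctrl.get_state();print(R.from_quat(s["tcp_rot"]).as_matrix().round(3))
for sg in(1,-1):print(sg,rel(s,tcp(.35,.12),target(sg)),tcp(.35,.12))
E
```

```text
[[-0.001 -0.925  0.381]
 [-0.001  0.381  0.925]
 [-1.     0.    -0.001]]
1 (array([-0.125, -2.109, -1.551]), array([ 0.838, -0.001,  0.001])) [ 0.66475416 -0.0474388   0.26858241]
-1 (array([-0.125, -2.109, -1.551]), array([-1.162e+00, -1.000e-03, -1.000e-03])) [ 0.66475416 -0.0474388   0.26858241]
```

{"name": "play_rows", "arguments": {
  "rows": [
    [50,[-0.25,-0.1,-0.07],[0.04,0,0]],
    [50,[-0.25,-0.2,-0.15],[0.09,0,0]],
    [50,[-0.25,-0.32,-0.24],[0.14,0,0]],
    [50,[-0.25,-0.44,-0.33],[0.19,0,0]],
    [50,[-0.25,-0.56,-0.42],[0.24,0,0]],
    [50,[-0.25,-0.68,-0.5],[0.29,0,0]],
    [50,[-0.25,-0.8,-0.59],[0.34,0,0]],
    [50,[-0.25,-0.9,-0.67],[0.39,0,0]],
    [50,[-0.25,-1.0,-0.74],[0.43,0,0]],
    [50,[-0.25,-1.0,-0.74],[0.43,0,0]]
  ]
}}

```text
time: 1.03
eef_pos: [0.451, 0.3017, 0.3063]
tcp_rot: [-0.175, 0.685, 0.175, 0.685]
contact_force: [0.5, 0.6, 0.2]
opening: 0.504
```

Run:
```python
from h import *
from plant import ctrl
s=ctrl.get_state();print(s["eef_pos"],s["opening"],rel(s,tcp(.35,.12),target(1)))
```

```text
[0.45100506 0.30173828 0.30626648] 0.5035494777725373 (array([ 0.127, -1.363,  0.066]), array([0.406, 0.   , 0.001]))
```

{"name": "play_rows", "arguments": {
  "rows": [
    [50,[0,-0.1,0],[0.04,0,0]],
    [50,[0,-0.21,0.01],[0.08,0,0]],
    [50,[0,-0.33,0.02],[0.13,0,0]],
    [50,[0,-0.45,0.03],[0.18,0,0]],
    [50,[0,-0.57,0.04],[0.22,0,0]],
    [50,[0,-0.69,0.04],[0.26,0,0]],
    [50,[0,-0.8,0.05],[0.31,0,0]],
    [50,[0,-0.9,0.05],[0.36,0,0]],
    [50,[0,-1.0,0.05],[0.406,0,0]],
    [50,[0,-1.0,0.05],[0.406,0,0]]
  ]
}}

```text
time: 1.87
eef_pos: [0.6098, 0.0446, 0.3055]
tcp_rot: [0.049, 0.705, -0.05, 0.705]
contact_force: [-0.5, -0.5, 0.3]
opening: 0.503
```

Run:
```python
from h import *
from plant import ctrl
s=ctrl.get_state();print(s["eef_pos"],s["qpos"],rel(s,tcp(.35,.09),target(1)))
```

```text
[0.60977848 0.04455036 0.3055331 ] [-0.092003    0.10016004  1.65686971 -0.00210512  1.38446942  0.04864154] (array([ 0.224, -0.278,  0.224]), array([-0.002,  0.   ,  0.001]))
```

{"name": "play_rows", "arguments": {
  "rows": [
    [50,[0,-0.08,0.07],[0,0,0]],
    [50,[0,-0.17,0.14],[0,0,0]],
    [50,[0.05,-0.25,0.2],[0,0,0]],
    [50,[0.14,-0.278,0.224],[0,0,0]],
    [50,[0.224,-0.278,0.224],[0,0,0]],
    [50,[0.224,-0.278,0.224],[0,0,0]],
    [50,[0.224,-0.278,0.224],[0,0,0]]
  ]
}}

```text
time: 2.45
eef_pos: [0.6623, -0.0418, 0.2368]
tcp_rot: [0.047, 0.707, -0.047, 0.704]
contact_force: [0.5, 0.3, 0.1]
opening: 0.497
```

Run:
```python
from h import *
from plant import ctrl,cams
s=ctrl.get_state();print(s["eef_pos"],rel(s,tcp(.35,0),target(1)))
w=cams.read_camera("wrist")["color"];b=cams.read_camera("side")["color"][100:250,290:430]
b=cv2.resize(b,None,fx=2.66,fy=2.66,interpolation=cv2.INTER_CUBIC)
w=cv2.resize(w[:, 100:540],(426,b.shape[0]));o=np.hstack([w,b]);print(o.shape)
cv2.imwrite("pics/c2.png",cv2.convertScaleAbs(o[...,::-1],alpha=1.4))
```

```text
[ 0.66230664 -0.04179248  0.2368151 ] (array([ 0.294, -0.018,  0.012]), array([ 0.003, -0.003, -0.   ]))
(399, 798, 3)
```

View pics/c2.png

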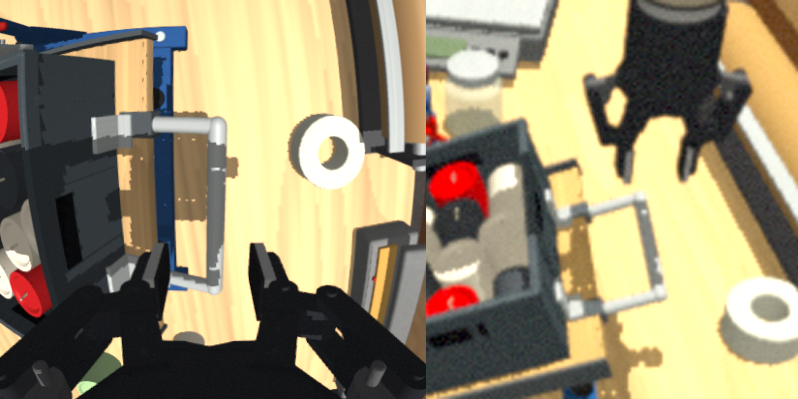

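The wrist view shows the bar (column ~216) centred between the fingers (155 and 258), which straddle it and are clear of the crate. Descending and gripping.

{"name": "play_rows", "arguments": {
  "force": 60,
  "rows": [
    [50,[0.07,0,0],[0,0,0]],
    [50,[0.15,0,0],[0,0,0]],
    [50,[0.23,0,0],[0,0,0]],
    [50,[0.3,0,0],[0,0,0]],
    [50,[0.3,0,0],[0,0,0]],
    [50,[0.3,0,0],[0,0,0]],
    [0,[0.3,0,0],[0,0,0]],
    [0,[0.3,0,0],[0,0,0]],
    [0,[0.3,0,0],[0,0,0]],
    [0,[0.3,0,0],[0,0,0]]
  ]
}}

```text
time: 3.38
eef_pos: [0.6666, -0.0427, 0.1529]
tcp_rot: [0.047, 0.702, -0.047, 0.709]
contact_force: [5.0, 0.9, 2.7]
opening: 0.137
```

{"name": "play_rows", "arguments": {
  "rows": [
    [0,[0,0,0],[0,0,0]],
    [0,[0,0,0],[0,0,0]],
    [0,[0,0,0],[0,0,0]]
  ]
}}

```text
time: 3.63
eef_pos: [0.6667, -0.0427, 0.1527]
tcp_rot: [0.047, 0.702, -0.047, 0.709]
contact_force: [5.9, 0.6, 4.0]
opening: 0.14
```

Run:
```python
from h import *
from plant import ctrl
s=ctrl.get_state();print(s["eef_pos"],s["contact_force"],s["opening"],tcp(.35),rel(s,tcp(.35),target(1)))
t0=.35
for t in np.r_[.35:.931:.05,.93]:
    d=tcp(t)-tcp(t0);print(round(t,2),(-d[2]/.3).round(3),(d@U/.3).round(3))
```

```text
[ 0.66671745 -0.04271582  0.15267767] [5.92810169 0.62049528 4.03587266] 0.13999133264121144 [ 0.66475416 -0.0474388   0.14858241] (array([ 0.014, -0.016, -0.005]), array([ 0.002,  0.006, -0.   ]))
0.35 -0.0 0.0
0.4 -0.042 -0.016
0.45 -0.083 -0.035
0.5 -0.123 -0.056
0.55 -0.162 -0.078
0.6 -0.2 -0.103
0.65 -0.236 -0.129
0.7 -0.271 -0.157
0.75 -0.305 -0.187
0.8 -0.337 -0.218
0.85 -0.368 -0.251
0.9 -0.396 -0.286
0.93 -0.413 -0.307
```

{"name": "play_rows", "arguments": {
  "rows": [
    [0,[-0.042,0,-0.016],[0,0,0]],
    [0,[-0.083,0,-0.035],[0,0,0]],
    [0,[-0.123,0,-0.056],[0,0,0]],
    [0,[-0.162,0,-0.078],[0,0,0]],
    [0,[-0.2,0,-0.103],[0,0,0]],
    [0,[-0.236,0,-0.129],[0,0,0]],
    [0,[-0.236,0,-0.129],[0,0,0]]
  ]
}}

```text
time: 4.22
eef_pos: [0.6295, -0.0373, 0.2252]
tcp_rot: [0.047, 0.7, -0.047, 0.711]
contact_force: [10.5, 1.8, 1.2]
opening: 0.138
```

```bash
cat >> h.py <<'E'
def rep():
    from plant import ctrl
    s=ctrl.get_state();r=R.from_quat(s["tcp_rot"]);g=s["eef_pos"]-.019*r.apply([1,0,0])-Hh
    print(s["time"],"grasp r,t",np.hypot(g@U,g[2]).round(4),np.arctan2(g[2],g@U).round(3),"lat",(g-g@U*U)[:2].round(4),"F",s["contact_force"].round(1),s["opening"].round(3),s["wrist_torque"].round(2))
    return s
E
python3 -c "
from h import *
rep()"
```

```text
Traceback (most recent call last):
  File "h.py", line 21, in rep
    print(s["time"],"grasp r,t",np.hypot(g@U,g[2]).round(4),np.arctan2(g[2],g@U).round(3),"lat",(g-g@U*U)[:2].round(4),"F",s["contact_force"].round(1),s["opening"].round(3),s["wrist_torque"].round(2))
                                                                                                                                                       ^^^^^^^^^^^^^^^^^^
AttributeError: 'float' object has no attribute 'round'
```

{"name": "play_rows", "arguments": {
  "rows": [
    [0,[-0.035,0,-0.028],[0,0,0]],
    [0,[-0.069,0,-0.058],[0,0,0]],
    [0,[-0.101,0,-0.089],[0,0,0]],
    [0,[-0.132,0,-0.122],[0,0,0]],
    [0,[-0.16,0,-0.157],[0,0,0]],
    [0,[-0.17,0,-0.17],[0,0,0]],
    [0,[-0.17,0,-0.17],[0,0,0]],
    [0,[-0.17,0,-0.17],[0,0,0]]
  ]
}}

```text
time: 4.88
eef_pos: [0.5807, -0.0301, 0.2779]
tcp_rot: [0.048, 0.697, -0.047, 0.714]
contact_force: [11.6, 2.8, 9.1]
opening: 0.134
```

```bash
sed -i 's/s\["opening"\].round(3)/round(float(s["opening"]),3)/' h.py
python3 - <<'E'
from h import *
from plant import cams
rep()
b=cams.read_camera("side")["color"][60:260,220:440]
cv2.imwrite("pics/c3.png",cv2.convertScaleAbs(cv2.resize(b,None,fx=3,fy=3,interpolation=cv2.INTER_CUBIC)[...,::-1],alpha=1.4))
E
```

```text
4.8833 grasp r,t 0.2781 0.924 lat [0.0008 0.0056] F [11.6  2.8  9.1] 0.134 [ 0.44 -2.31 -0.1 ]
```

View pics/c3.png

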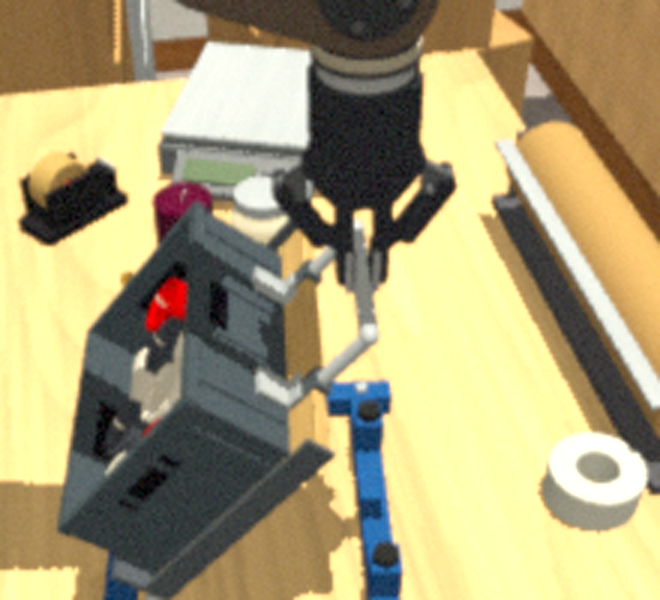

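The bar is held between the pads and the board is steep, at about 0.92 by the grasp point. The pawl is hidden behind the crate, so I'll check it from the top.

Run:
```python
from h import *
from plant import cams
b=cams.read_camera("top")["color"][180:260,260:340]
cv2.imwrite("pics/c4.png",cv2.convertScaleAbs(np.hstack([cv2.resize(i,None,fx=5,fy=5,interpolation=cv2.INTER_CUBIC) for i in(cv2.imread("pics/top0.png")[180:260,260:340],b[...,::-1])]),alpha=1.7))
```

```text
(no output)
```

View pics/c4.png

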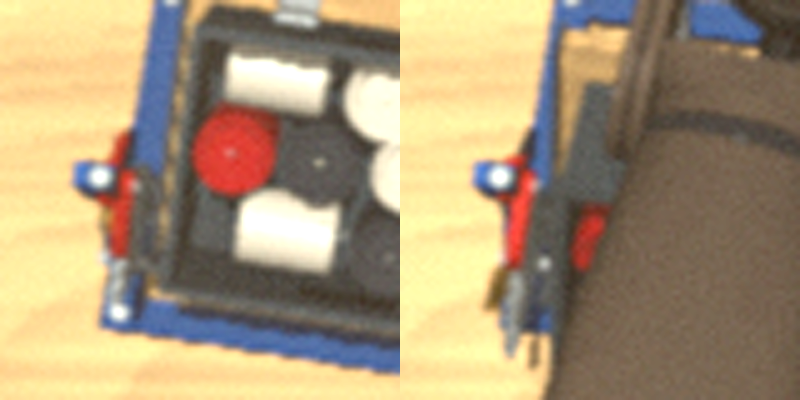

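The pawl has swung: its nose, tucked at (125,135) before, is now drawn back to (520,155). Now a controlled lowering; if the pawl weren't clear, it would catch at 0.67 and show as a force.

Run:
```python
from h import *
for t0,ts in((.92,np.r_[.87:.369:-.05]),(.42,np.r_[.37:-.02:-.05]),(.42,[0,-.02])):
  print("from",t0)
  for t in ts:
    d=tcp(t)-tcp(t0);print(round(t,2),(-d[2]/.3).round(3),(d@U/.3).round(3))
```

```text
from 0.92
0.87 0.028 0.035
0.82 0.058 0.069
0.77 0.09 0.101
0.72 0.123 0.131
0.67 0.157 0.16
0.62 0.193 0.187
0.57 0.23 0.212
0.52 0.269 0.236
0.47 0.308 0.257
0.42 0.349 0.277
0.37 0.391 0.294
from 0.42
0.37 0.042 0.017
0.32 0.084 0.033
0.27 0.127 0.046
0.22 0.171 0.057
0.17 0.215 0.065
0.12 0.259 0.072
0.07 0.304 0.076
0.02 0.349 0.078
from 0.42
0 0.367 0.078
-0.02 0.385 0.078
```

{"name": "play_rows", "arguments": {
  "rows": [
    [0,[0.028,0,0.035],[0,0,0]],
    [0,[0.058,0,0.069],[0,0,0]],
    [0,[0.09,0,0.101],[0,0,0]],
    [0,[0.123,0,0.131],[0,0,0]],
    [0,[0.157,0,0.16],[0,0,0]],
    [0,[0.193,0,0.187],[0,0,0]],
    [0,[0.23,0,0.212],[0,0,0]],
    [0,[0.269,0,0.236],[0,0,0]],
    [0,[0.308,0,0.257],[0,0,0]],
    [0,[0.349,0,0.277],[0,0,0]]
  ]
}}

```text
time: 5.82
eef_pos: [0.6608, -0.0419, 0.1685]
tcp_rot: [0.047, 0.702, -0.047, 0.709]
contact_force: [9.3, 0.1, 0.3]
opening: 0.135
```

```bash
python3 -c "
from h import *
s=rep();print(rel(s,tcp(.42),target(1)))"
```

```text
5.8167 grasp r,t 0.273 0.425 lat [0.0007 0.0049] F [9.3 0.1 0.3] 0.135 [ 0.03 -1.   -0.1 ]
(array([ 0.008, -0.017, -0.008]), array([ 0.002,  0.007, -0.   ]))
```

The board came down past the notches without catching. Continuing to flat.

{"name": "play_rows", "arguments": {
  "rows": [
    [0,[0.042,0,0.017],[0,0,0]],
    [0,[0.084,0,0.033],[0,0,0]],
    [0,[0.127,0,0.046],[0,0,0]],
    [0,[0.171,0,0.057],[0,0,0]],
    [0,[0.215,0,0.065],[0,0,0]],
    [0,[0.259,0,0.072],[0,0,0]],
    [0,[0.304,0,0.076],[0,0,0]],
    [0,[0.349,0,0.078],[0,0,0]],
    [0,[0.37,0,0.078],[0,0,0]],
    [0,[0.37,0,0.078],[0,0,0]]
  ]
}}

```text
time: 6.65
eef_pos: [0.6818, -0.0449, 0.0592]
tcp_rot: [0.047, 0.705, -0.047, 0.706]
contact_force: [-0.4, 0.6, 11.3]
opening: 0.135
```

```bash
python3 -c "
from h import *
s=rep();print(rel(s,tcp(0),target(1)))"
```

```text
6.65 grasp r,t 0.2702 0.012 lat [0.0007 0.0048] F [-0.4  0.6 11.3] 0.135 [ 0.14  0.64 -0.2 ]
(array([ 0.011, -0.016, -0.001]), array([0.002, 0.001, 0.   ]))
```

{"name": "play_rows", "arguments": {
  "rows": [
    [0,[0.012,0,0],[0,0,0]],
    [0,[0.012,0,0],[0,0,0]],
    [0,[0.012,0,0],[0,0,0]]
  ]
}}

```text
time: 6.9
eef_pos: [0.6818, -0.0449, 0.0592]
tcp_rot: [0.047, 0.705, -0.047, 0.706]
contact_force: [-8.4, 1.5, 22.6]
opening: 0.131
```

Run:
```python
from h import *
from plant import cams
rep()
a=cams.read_camera("top")["color"][180:260,260:340];b=cams.read_camera("side")["color"][120:280,240:400]
r=lambda i:cv2.resize(i,(400,400),interpolation=cv2.INTER_CUBIC)
cv2.imwrite("pics/c5.png",cv2.convertScaleAbs(np.hstack([r(a),r(b)])[...,::-1],alpha=1.6))
```

```text
6.9 grasp r,t 0.2702 0.012 lat [0.0007 0.0048] F [-8.4  1.5 22.6] 0.131 [ 0.23  1.69 -0.2 ]
```

View pics/c5.png

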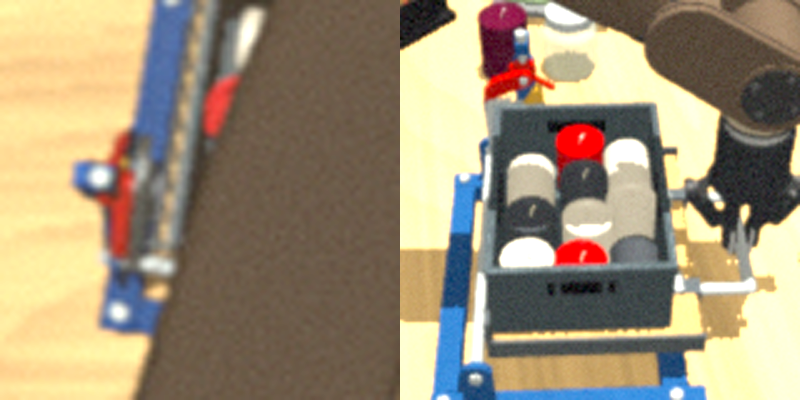

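Flat: the board is on its stop (force rises with no motion), and the pawl nose is back where it was when engaged. Now raising to about 0.25, past the first notch.

{"name": "play_rows", "arguments": {
  "rows": [
    [0,[-0.04,0,0],[0,0,0]],
    [0,[-0.08,0,-0.003],[0,0,0]],
    [0,[-0.12,0,-0.007],[0,0,0]],
    [0,[-0.16,0,-0.012],[0,0,0]],
    [0,[-0.2,0,-0.02],[0,0,0]],
    [0,[-0.24,0,-0.028],[0,0,0]],
    [0,[-0.25,0,-0.03],[0,0,0]],
    [0,[-0.25,0,-0.03],[0,0,0]],
    [0,[-0.25,0,-0.03],[0,0,0]]
  ]
}}

```text
time: 7.75
eef_pos: [0.6737, -0.0438, 0.1272]
tcp_rot: [0.047, 0.703, -0.047, 0.708]
contact_force: [8.5, -0.5, -4.3]
opening: 0.137
```

```bash
python3 -c "
from h import *
rep()"
```

```text
7.75 grasp r,t 0.2713 0.265 lat [0.0007 0.0048] F [ 8.5 -0.5 -4.3] 0.137 [-0.08 -1.53 -0.15]
```

{"name": "play_rows", "arguments": {
  "rows": [
    [0,[0.012,0,0.002],[0,0,0]],
    [0,[0.024,0,0.005],[0,0,0]],
    [0,[0.036,0,0.007],[0,0,0]],
    [0,[0.046,0,0.009],[0,0,0]],
    [0,[0.056,0,0.011],[0,0,0]],
    [0,[0.066,0,0.013],[0,0,0]],
    [0,[0.066,0,0.013],[0,0,0]],
    [0,[0.066,0,0.013],[0,0,0]]
  ]
}}

```text
time: 8.42
eef_pos: [0.6775, -0.0443, 0.109]
tcp_rot: [0.047, 0.703, -0.047, 0.708]
contact_force: [6.0, 0.7, 2.0]
opening: 0.133
```

```bash
python3 -c "
from h import *
rep()"
```

```text
8.4167 grasp r,t 0.2709 0.197 lat [0.0007 0.0048] F [6.  0.7 2. ] 0.133 [ 0.04 -0.58 -0.15]
```

{"name": "play_rows", "arguments": {
  "rows": [
    [0,[0.01,0,0.001],[0,0,0]],
    [0,[0.02,0,0.002],[0,0,0]],
    [0,[0.02,0,0.002],[0,0,0]],
    [0,[0.02,0,0.002],[0,0,0]]
  ]
}}

```text
time: 8.75
eef_pos: [0.678, -0.0443, 0.1054]
tcp_rot: [0.047, 0.704, -0.047, 0.707]
contact_force: [1.3, 1.8, 11.3]
opening: 0.133
```

```bash
python3 -c "
from h import *
rep()"
```

```text
8.75 grasp r,t 0.2708 0.183 lat [0.0007 0.0049] F [ 1.3  1.8 11.3] 0.133 [ 0.16  0.17 -0.13]
```

{"name": "play_rows", "arguments": {
  "rows": [
    [0,[0.012,0,0],[0,0,0]],
    [0,[0.012,0,0],[0,0,0]],
    [0,[0.012,0,0],[0,0,0]]
  ]
}}

```text
time: 9.0
eef_pos: [0.6784, -0.0443, 0.1035]
tcp_rot: [0.047, 0.704, -0.047, 0.708]
contact_force: [-0.6, 1.1, 16.2]
opening: 0.138
```

```bash
python3 -c "
from h import *
rep()"
```

```text
9.0 grasp r,t 0.2708 0.176 lat [0.0007 0.0049] F [-0.6  1.1 16.2] 0.138 [ 0.21  0.63 -0.16]
```

{"name": "play_rows", "arguments": {
  "rows": [
    [0,[-0.015,0,0],[0,0,0]],
    [0,[-0.028,0,-0.002],[0,0,0]],
    [0,[-0.028,0,-0.002],[0,0,0]],
    [0,[-0.028,0,-0.002],[0,0,0]]
  ]
}}

```text
time: 9.33
eef_pos: [0.6776, -0.0443, 0.1083]
tcp_rot: [0.047, 0.703, -0.047, 0.708]
contact_force: [6.0, -1.0, 7.2]
opening: 0.134
```

Run:
```python
from h import *
from plant import cams
rep()
B=cams.read_camera("side");b=B["color"][125:255,255:405]
M=P(B)
o=cv2.convertScaleAbs(cv2.resize(b,None,fx=4.6,fy=4.6,interpolation=cv2.INTER_CUBIC)[...,::-1],alpha=1.5)
# predicted near (-y) bar end for several tilts
V=np.array([-U[1],U[0],0])
for t in(.15,.19,.23):
    q=proj(M,handle(t)-.065*V);print(t,((q-[255,125])*4.6).round(1))
cv2.imwrite("pics/c6.png",o);print(o.shape)
```

```text
9.3333 grasp r,t 0.2709 0.194 lat [0.0007 0.0048] F [ 6.  -1.   7.2] 0.134 [ 0.11 -0.5  -0.12]
0.15 [580.9 456.9]
0.19 [579.8 443.7]
0.23 [577.9 430.3]
(598, 690, 3)
```

View pics/c6.png

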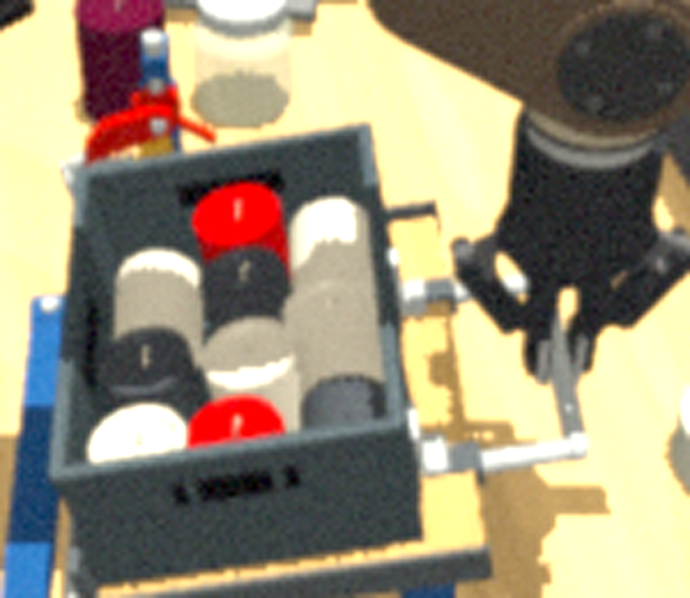

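The near bar end is at crop (577,443), which matches tilt 0.19. The pawl nose is down and the tool is being pushed up, so the board is resting on the notch. Releasing.

{"name": "play_rows", "arguments": {
  "rows": [
    [25,[0,0,0],[0,0,0]],
    [35,[0,0,0],[0,0,0]],
    [50,[0,0,0],[0,0,0]],
    [50,[0,0,0],[0,0,0]],
    [50,[0,0,0],[0,0,0]],
    [50,[-0.04,0,0],[0,0,0]],
    [50,[-0.1,0,0],[0,0,0]],
    [50,[-0.2,0,0],[0,0,0]],
    [50,[-0.3,0,0],[0,0,0]],
    [50,[-0.4,0,0],[0,0,0]]
  ]
}}

```text
time: 10.22
eef_pos: [0.6748, -0.0439, 0.2274]
tcp_rot: [0.047, 0.706, -0.047, 0.705]
contact_force: [0.5, -0.2, 0.7]
opening: 0.502
```

{"name": "play_rows", "arguments": {
  "rows": [
    [50,[-0.1,0,0],[0,0,0]],
    [50,[-0.2,0,0],[0,0,0]],
    [50,[-0.2,0,0],[0,0,0]],
    [50,[-0.2,0,0],[0,0,0]],
    [50,[-0.2,0,0],[0,0,0]],
    [50,[-0.2,0,0],[0,0,0]]
  ]
}}

```text
time: 10.72
eef_pos: [0.6742, -0.0437, 0.2834]
tcp_rot: [0.047, 0.707, -0.047, 0.704]
contact_force: [-0.3, 0.5, -0.5]
opening: 0.496
```

Run:
```python
from h import *
from plant import cams
rep()
B=cams.read_camera("side");b=B["color"][125:255,255:405]
o=cv2.convertScaleAbs(cv2.resize(b,None,fx=4.6,fy=4.6,interpolation=cv2.INTER_CUBIC)[...,::-1],alpha=1.5)
cv2.imwrite("pics/c7.png",o)
```

```text
10.7167 grasp r,t 0.3474 0.714 lat [0.0007 0.0049] F [-0.3  0.5 -0.5] 0.496 [ 0.02  0.01 -0.02]
```

View pics/c7.png

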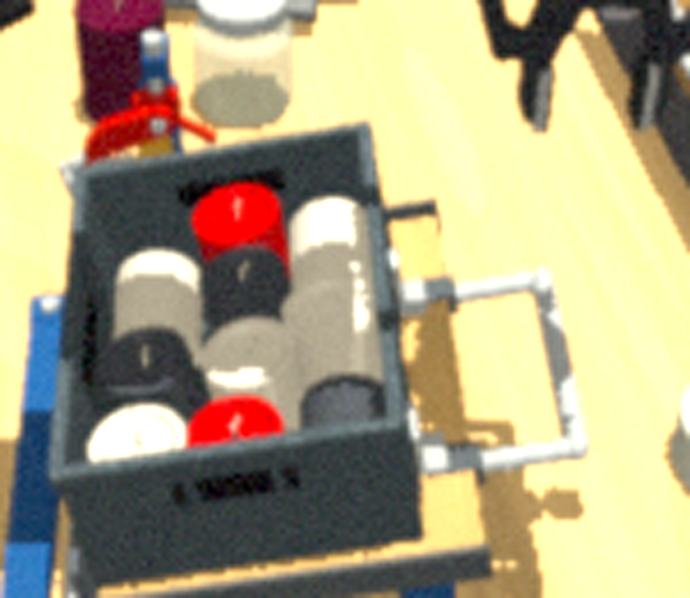

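The board has stayed put: the bar corner is still at (577,443), so tilt is about 0.19. The gripper is clear above and reads no force. Handing in.

```bash
python3 -c "
from plant import ctrl
print(ctrl.sign_off())"
```

```text
the job is handed in; nothing more can be done
None
```

The board is resting in the first notch, and I handed the job in at about 10.7 s. I gripped the bar with the tool vertical and lifted the board to about 0.92 rad, which threw the pawl clear. I then lowered it at about 0.6 rad/s onto its flat stop, raised it to about 0.25 rad, and let it settle back on the lowest notch before releasing.

**Last checks:**
- **Tilt:** the final picture puts the bar end where tilt 0.19 predicts, and it did not move when I let go.
- **Pawl:** it looks engaged in the pictures, but I could not measure its angle.
- **Robot:** the gripper is clear above the board, with no force on the tool.
- **Other things on the bench:** the candle and jar in view had not moved, and the arm never went near the rest. I did not measure their positions again.

**Disagreement:** when I pressed the board down in the notch, the grasp reading fell to about 0.176 rad, softer than the flat stop. I took this as the bar slipping slightly in the pads, because the pictures before and after release both agreed with 0.19. The grasp point also read up to 8 mm off the given 270 mm handle radius at the top of the lift.

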